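Fit the flow-cell cartridge into the detector

ROBOT

A 7-joint arm with a two-finger parallel gripper is mounted at the origin on the work surface. World frame = base frame: x ahead of the robot, y to its left, z up, the work surface at z = 0. Lengths are in m, angles in rad, forces in N, time in s.
With the tool pointing down it reaches from about 0.375 to 0.925 m from the base axis. Payload 3.1 kg.
Tool frame: the origin (TCP) lies between the finger pads; the fingertips stand 17 mm ahead of it and the grasp point (between the pads) lies 2 mm behind it (bot.nose_length is the distance from the TCP to the fingertips, in m); z points along the fingers, y is the direction in which the jaws open and shut (so a half turn about z gives the same grasp; the last joint's range is limited). The gripper opens to 85 mm and grips with 20 to 120 N. Pads are 22 mm wide; open, the fingers measure 114 mm over their backs; the gripper's body (76 mm by 85 mm) begins 54 mm behind the grasp point. The pads swing forward as they close: fully open they stand 13 mm farther back than shut.
Start: joints at [1.195, 0.383, 0.044, 1.598, -0.018, 1.161, -0.05], TCP at [0.178, -0.625, 0.248] pointing down, gripper open.
Joint ranges: [-2.61, 2.61], [-0.41, 2.15], [-1.48, 1.57], [0, 2.5], [-1.57, 4.71], [0.05, 1.97], [-2.85, 2.85]. Speed limits (rad/s): [2.79, 2.79, 3.14, 3.14, 3.14, 3.14, 3.14].

INTERFACE

Orientations are given as [roll, pitch, yaw] about the fixed x, y, z axes, in that order (R = Rz(yaw) Ry(pitch) Rx(roll)).
In Python, from rig import bot, camera, order gives the robot as it stands.
- The arm moves only by the shell command python3 -m handwheel 'ROWS'. ROWS is JSON, a list that holds one entry, the list of rows, each a list of 7 numbers: the shift along the tool's x, y, z normalised to -1 to 1, where 1 is 0.5 m, then the turn, a rotation vector about the tool's x, y, z normalised to -1 to 1, where 1 is 45 degrees, then the opening in per cent of the stroke, from 0 (shut) to 100 (fully open). A call has 1 to 8 rows; each row is the pose to reach, as a shift and turn from the pose commanded when the call began, along the tool's axes at that moment; what a row does not reach only later rows make up. A row lasts 1/10 s, in which the tool goes at most 50 mm and 8.59 degrees, less where a joint would pass 70% of its speed; a pose out of reach is approached as far as the arm can. A call with a number of a shift or a turn outside -1 to 1 is refused whole. A call with a gripper value outside its range is refused whole. The fingers move at their own pace and stop on an object; the grip force is fixed at half the most. Time passes only in rows, so rows that repeat a pose let the fingers close. It gives the time, the measured TCP pose, the force and the opening at its end, in the units of the state.
- bot.state(): the state, without advancing time (a new reading comes with each control period).
- camera(name): name is "side" or "top" or "wrist"; returns a dict with "image" (400x640x3 uint8, blue, green, red), "K" (3x3 intrinsics, pixels), "k1" (the pictures are not rectified: a ray, as slopes to the right and down, at radius r is drawn at 1 + k1 r^2 times it, then the intrinsics apply), "R" (3x3) and "t" (3): a world point X has camera coordinates R X + t. Camera axes: x right, y down, z forward; pixel columns grow to the right and rows downward; lengths in m; the calibration is good to about 2 mm. A picture is of the moment at which its call begins. There is no depth.
- order.close_job(): hands the job in, once; it reports no verdict.
The state is a dict: "t": time; "joint_pos": joint angles; "joint_vel": joint speeds; "tau": joint torques, N m; "eef_pos": TCP position; "tool_rot": TCP orientation; "force": force on the tool from outside, world axes, zero at the start; "moment": the same for the moment, N m; "finger_gap": finger opening in m.
Only numpy, scipy, OpenCV 4.12 (cv2) and the standard library are available. Lean on these libraries where they do the work, as an engineer would, in place of code of your own. Each camera call takes 0.05 s, during which the arm holds its last target.

TASK

Draw the flow-cell cartridge (the one with the narrow rounded metal nose) out of the storage stand, lay it flat on the open bench and let go, then take it up again by its wide body and slide it, right way up and nose first, into the detector's bay, pressing its tail until it is fully home. Leave the plain blank cartridge, the jar, the beaker and the bottle where they stand.

Things in the scene. Friction and masses are not known exactly. Their poses are not given: they have to be found in the camera images.
- cartridge: Flow-cell cartridge, loose, 0.17 to 0.32 kg, 150 mm long: grey plastic body 100 x 50 x 30 mm (length, width, height; x -75 to +25) and a narrower metal nose (x +25 to +75). Origin: underside, at mid-length; x points to the nose, z up. At the start it lies flat, its body in one of the stand's slots, only the nose and up to 15 mm of body sticking out.
- nose_tip (a point): End of the cartridge's aluminium nose, at (75, 0, 15) mm of the cartridge. The nose is 50 mm long, 34 mm wide and 24 mm high, its underside 3 mm above the body's; its end is rounded in plan, radius 17 mm.
- tail_face (a point): Centre of the cartridge's flat tail face (50 x 30 mm), at (-75, 0, 15) mm of the cartridge: the face to press.
- detector: Fixed compact detector, white and grey plastic. x: insertion direction, level; z up; origin at bench height under the middle of the bay's mouth. The open-ended bay lies at x 0 to 148 mm. A hood 84 mm wide covers x 60 to 165: underside 54, top 62 mm above the bench; before x 60 the bay is open above. The case behind: x 165 to 385, 240 mm wide, 140 mm high.
- bay_mouth (a point): Middle of the bay's mouth at floor height, (0, 0, 20) mm of the detector. The bay's floor is level, 20 mm above the bench. Guide walls 54 mm apart, 14 mm thick, top 52 mm above the bench, run from the mouth to x 94, flared to about 62 mm over the first 15 mm. They leave no room for fingers beside the cartridge's body.
- bay_stop (a point): Middle of the bay's floor at x 94 mm of the detector, where the bay narrows to a nose pocket 40 mm wide. Fully home, the body's shoulder stands against this step: the cartridge's origin is then at x 69 mm, and its tail stands 6 mm out of the mouth. Plain sliding friction, no catch or spring.
- stand: Fixed white storage stand, a low roofed box with two slots. x points level out of the slots, z up; origin at bench height, middle of the slot mouths. Spans x -112 to 0 mm, 168 mm wide, 48 mm high. Slots centred at y +47.5 and -47.5 mm, 54 mm wide, floor 8 and roof 42 mm above the bench; one holds the cartridge, the other the blank, either way round.
- blank: Plain blank cartridge, loose, a grey block 130 x 50 x 30 mm without nose, lying in the other slot and sticking 40 to 55 mm out. Origin under its middle, x along its length, outwards. To be left alone.
- jar: Small amber jar with lid, 64 mm diameter, 70 mm high, standing loose to one side of the bay's approach. Origin: centre of its underside. To be left alone.
- beaker: White open beaker, 64 mm rim diameter, 70 mm high, standing loose to the other side of the bay's approach. Origin: centre of its underside. To be left alone.
- bottle: Tall amber solvent bottle, 84 mm diameter, 190 mm high, standing loose on the far side of the open bench. Origin: centre of its underside. To be left alone.
Mind the look-alikes: they are no part of the job. What is shaped like the cartridge but brown is not meant.

How it is judged:
On the way, in this order (a step that is already met when the one before it is completed fails the run):
1. the cartridge lies flat on the bench, out of the stand, and the robot has let go of it (height (world z) of cartridge below 0.005 m and angle between cartridge's own z axis and vertical below 0.05 rad and contact force between cartridge and the fingers below 0.2 N and linear speed of cartridge below 0.02 m/s), for 0.2 s.
2. the cartridge is picked up again by its wide body (height (world z) of cartridge above 0.01 m and contact force between cartridge and the fingers above 1 N and x of the grasp point in the frame of cartridge below 0.025 m), for 0.1 s.
At the end, for the whole second after the job is handed in: The cartridge is fully home, nose in: origin 65 to 73 mm inside the mouth, within 3.5 mm of the bay's middle, on its floor, right way up, level and in line within 0.06 rad, at rest. Blank, jar, beaker and bottle upright (0.2 rad), within 20 mm of their starts (x of cartridge in the frame of detector between 0.065 and 0.073 m and y of cartridge in the frame of detector between -0.0035 and 0.0035 m and z of cartridge in the frame of detector between 0.016 and 0.025 m and x of nose_tip in the frame of detector above 0.138 m and angle between the x axis of cartridge and the x axis of detector, either way round below 0.06 rad and angle between cartridge's own z axis and vertical below 0.06 rad and linear speed of cartridge below 0.01 m/s and distance of each of blank, jar, beaker, bottle from where it was at the start of the episode below 0.02 m and angle between each of blank, jar, beaker, bottle's own z axis and vertical below 0.2 rad); the robot touches nothing.
It fails at once if the blank is pushed from its place or tipped (distance of blank from where it was at the start of the episode above 0.02 m or angle between blank's own z axis and vertical above 0.2 rad).
It fails at once if the jar is pushed from its place or tipped (distance of jar from where it was at the start of the episode above 0.02 m or angle between jar's own z axis and vertical above 0.2 rad).
It fails at once if the beaker is pushed from its place or tipped (distance of beaker from where it was at the start of the episode above 0.02 m or angle between beaker's own z axis and vertical above 0.2 rad).
It fails at once if the bottle is pushed from its place or tipped (distance of bottle from where it was at the start of the episode above 0.02 m or angle between bottle's own z axis and vertical above 0.2 rad).
It also fails if it takes over 72 s, if anything falls off the work surface, if the arm or the gripper's body presses on something with over 40 N, if the wrist force passes 120 N, or if a joint passes its speed limit or range.

## Working session

There is one attempt and no reset: what is moved stays moved. The work goes in short steps, Python scripts to look and compute and a shell command to move; the robot and the scene stay as the last step left them, time stands still between calls to the robot, and variables do not carry over. Pictures are saved under pics/ and viewed, and the job is handed in when it is done.

```bash
ls; mkdir -p pics
python3 - <<'E'
from rig import bot,camera,order
import cv2
print(bot.state())
for n in("side","top","wrist"):
    c=camera(n);cv2.imwrite(f"pics/a_{n}.png",c["image"]);print(n,c["K"],c["k1"],c["R"],c["t"])
E
```

```text
pics
{'t': 0.0, 'joint_pos': array([ 1.19521032,  0.38386004,  0.04383832,  1.59961548, -0.01792499,
        1.16118238, -0.04988735]), 'joint_vel': array([ 3.62170969e-05, -9.41298578e-04, -4.72810494e-04, -7.50291648e-04,
        9.07210120e-04, -4.55745205e-04,  1.36224956e-03]), 'tau': array([-3.57242225e-04, -4.33463287e+01,  1.02444973e+00, -2.49512941e+01,
        1.06806672e-02,  1.13146272e-02, -3.91446832e-06]), 'eef_pos': array([ 0.17799637, -0.62420269,  0.24685175]), 'tool_rot': array([-3.13892282e+00,  1.23465665e-04,  2.77863869e-01]), 'force': array([ 0.28204754,  0.04006528, -0.16319204]), 'moment': array([ 0.00785835, -0.01991009,  0.00760876]), 'finger_gap': 0.08553102417147855}
side [[401.74808311   0.         318.3316683 ]
 [  0.         401.74808311 199.4805265 ]
 [  0.           0.           1.        ]] -0.08134238197107876 [[-0.85405107 -0.52017701  0.00355623]
 [-0.39292585  0.64061393 -0.65971438]
 [ 0.34089008 -0.56482711 -0.75150801]] [0.53775914 0.14250433 0.94735241]
top [[453.24397007   0.         326.2194314 ]
 [  0.         453.24397007 205.79681262]
 [  0.           0.           1.        ]] -0.06259947773414323 [[ 0.01666474 -0.99931401  0.03307248]
 [-0.99575545 -0.01958169 -0.08993131]
 [ 0.09051723 -0.03143342 -0.9953987 ]] [0.12746588 0.55994519 1.12470695]
wrist [[325.22584255   0.         323.51387785]
 [  0.         325.22584255 195.50300413]
 [  0.           0.           1.        ]] -0.025064167429591184 [[ 0.27436216 -0.96162484 -0.00175381]
 [-0.91665949 -0.26208336  0.30174111]
 [-0.29062139 -0.0811787  -0.95338829]] [-0.64794291 -0.03957656  0.37977968]
```

View pics/a_top.png

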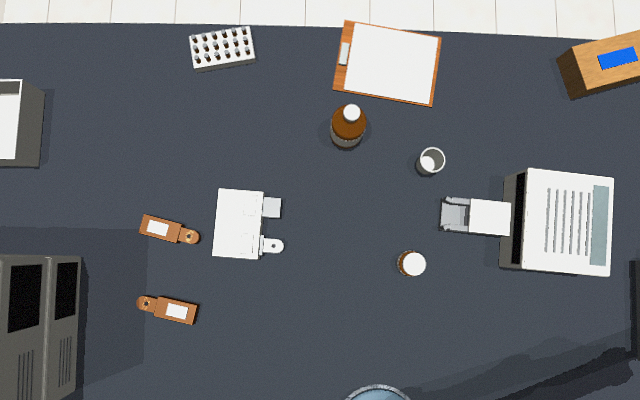

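View pics/a_side.png

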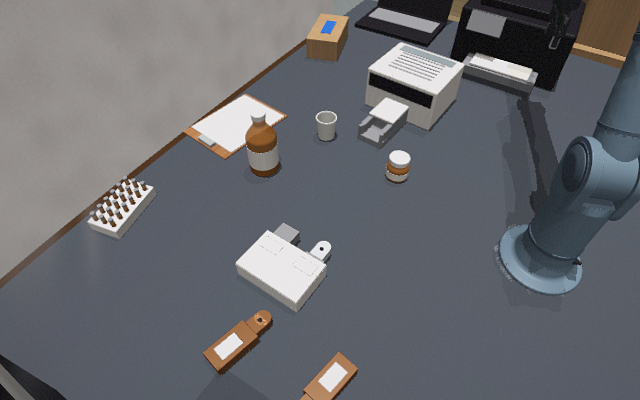

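View pics/a_wrist.png

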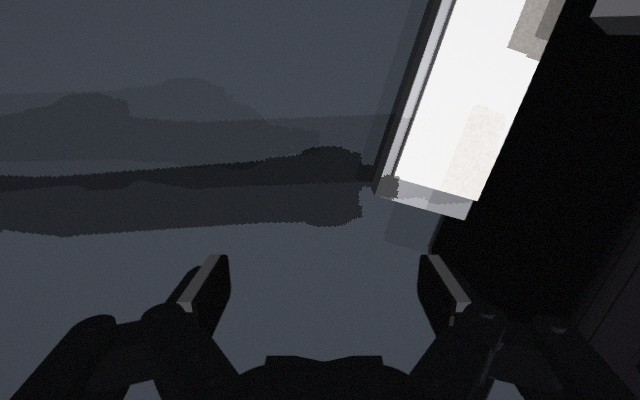

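The top view shows the stand at about (240,223), with the cartridge nose at (273,246) and the blank at (272,207). The bay mouth is at about (441,215), the jar at (411,263), the beaker at (430,160) and the bottle at (348,126). Next I'll take zoomed crops and measure.

```bash
cat > h.py <<'E'
import numpy as np,cv2
def ray(c,p):
    p=np.array(p,float).reshape(-1,1,2)
    n=cv2.undistortPoints(p,c["K"],np.array([c["k1"],0,0,0,0.]))[:,0]
    d=np.c_[n,np.ones(len(n))]@c["R"]
    return -c["R"].T@c["t"],d
def onplane(c,p,z):
    o,d=ray(c,p); s=(z-o[2])/d[:,2]; return o+s[:,None]*d
def proj(c,X):
    X=np.array(X,float).reshape(-1,3)
    rv=cv2.Rodrigues(np.array(c["R"]))[0]
    return cv2.projectPoints(X,rv,np.array(c["t"]),c["K"],np.array([c["k1"],0,0,0,0.]))[0][:,0]
def two(c1,p1,c2,p2):
    o1,d1=ray(c1,p1);o2,d2=ray(c2,p2);d1=d1[0];d2=d2[0]
    A=np.c_[d1,-d2];s=np.linalg.lstsq(A,o2-o1,rcond=None)[0]
    a=o1+s[0]*d1;b=o2+s[1]*d2
    return (a+b)/2,np.linalg.norm(a-b)
E
python3 - <<'E'
import cv2
t=cv2.imread("pics/a_top.png");s=cv2.imread("pics/a_side.png")
r=lambda im,x,y,w,h,f:cv2.resize(im[y:y+h,x:x+w],None,fx=f,fy=f,interpolation=cv2.INTER_CUBIC)
cv2.imwrite("pics/z1.png",r(t,200,175,100,100,6))
cv2.imwrite("pics/z2.png",r(t,430,160,100,90,6))
cv2.imwrite("pics/z3.png",r(s,225,210,110,100,6))
cv2.imwrite("pics/z4.png",r(s,350,80,80,80,7))
E
```

```text
(no output)
```

View pics/z1.png

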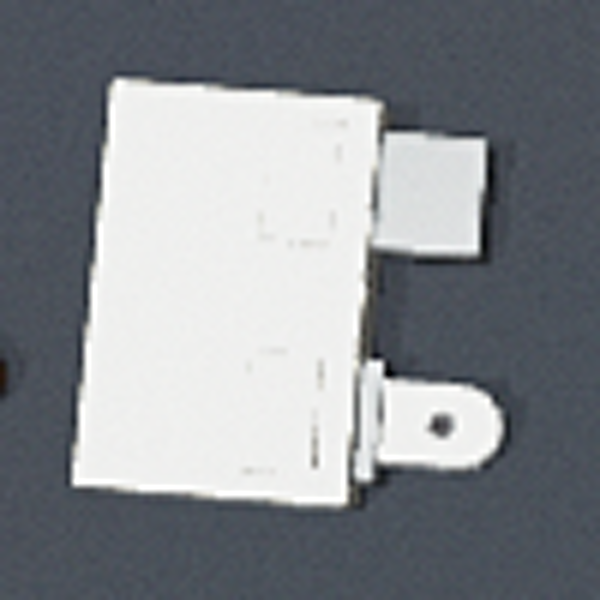

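View pics/z2.png

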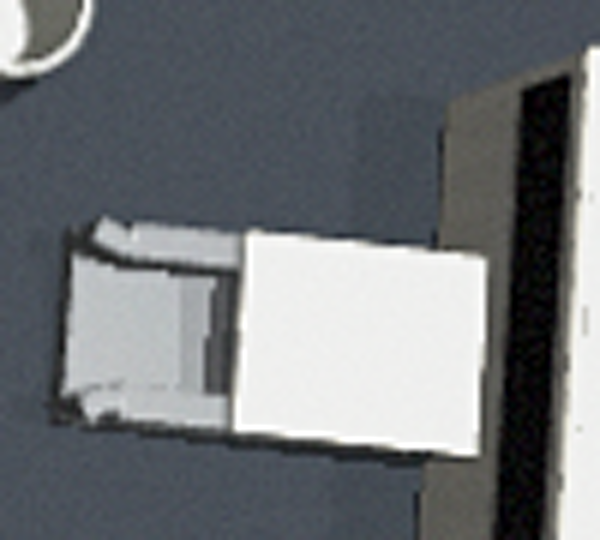

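View pics/z3.png

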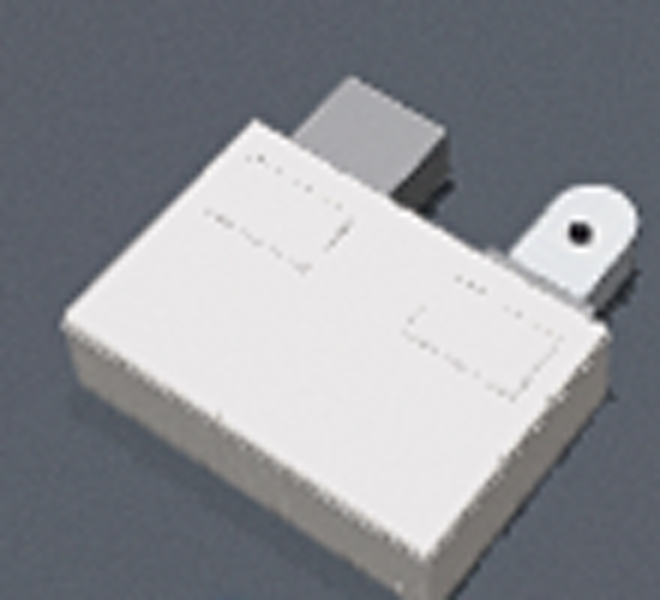

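View pics/z4.png

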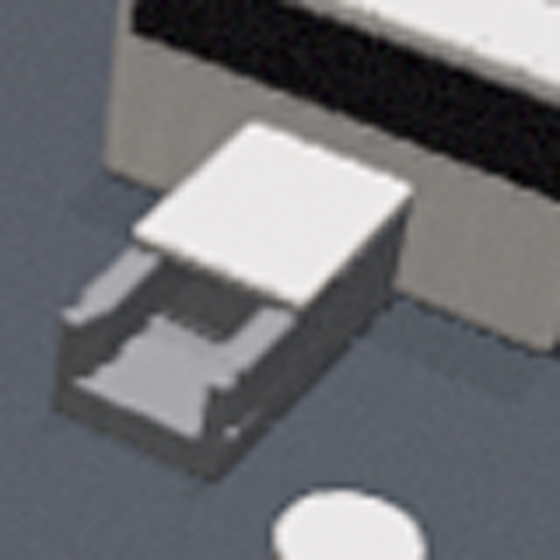

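Run:
```python
import numpy as np,cv2
from rig import camera
from h import *
T=camera("top");S=camera("side")
def z(p,o,f): return (np.array(p,float)+.5)/f-.5+np.array(o)
st=z([(382,101),(117,78),(72,486),(350,507)],(200,175),6)
hd=z([(247,230),(487,257),(477,458),(232,433)],(430,160),6)
# contour refinement
for name,im in(("top",T["image"]),):
    g=cv2.cvtColor(im,cv2.COLOR_BGR2GRAY)
    for nm,q in(("st",st),("hd",hd)):
        gg=cv2.resize(g,None,fx=1,fy=1)
        L=[]
        for i in range(4):
            a,b=q[i],q[(i+1)%4];t=(b-a)/np.linalg.norm(b-a);n=np.array([-t[1],t[0]])
            pts=[]
            for s in np.linspace(.12,.88,30):
                if nm=="st" and i==3 and (s<.3 or 0.55<s): continue
                c=a+s*(b-a)
                ks=np.linspace(-3,3,61)
                smp=cv2.remap(g.astype(np.float32),(c[0]+ks*n[0]).astype(np.float32).reshape(1,-1),(c[1]+ks*n[1]).astype(np.float32).reshape(1,-1),cv2.INTER_LINEAR)[0]
                gr=np.abs(np.gradient(smp))
                if gr.max()>1: pts.append(c+ks[np.argmax(cv2.GaussianBlur(gr.reshape(1,-1),(15,1),0))]*n)
            vx,vy,x,y=cv2.fitLine(np.array(pts,np.float32),cv2.DIST_HUBER,0,.01,.01).ravel();L.append((vx,vy,x,y))
        C=[]
        for i in range(4):
            a=L[i-1];b=L[i]
            s=np.linalg.solve(np.array([[a[0],-b[0]],[a[1],-b[1]]]),[b[2]-a[2],b[3]-a[3]]);C.append([a[2]+s[0]*a[0],a[3]+s[0]*a[1]])
        C=np.array(C);print(nm,"shift px",np.round(C-q,2).tolist())
        for Q in(q,C):
            P=onplane(T,Q,.048 if nm=="st" else .062)
            print(np.round(P,4).tolist(),"edges",[round(float(np.linalg.norm(P[i]-P[(i+1)%4])),4) for i in range(4)])
            for i in range(4):
                d=P[(i+1)%4]-P[i];print("  ang",round(float(np.degrees(np.arctan2(d[1],d[0]))),2))
# side hood/stand
s2=z([(255,122),(412,190),(300,305),(135,232)],(350,80),7)
print("side hood",np.round(onplane(S,s2,.062),4).tolist())
s3=z([(256,122),(607,330),(428,556),(66,322)],(225,210),6)
print("side stand",np.round(onplane(S,s3,.048),4).tolist())
# hole in nose: z= 8+27=35mm
print("hole top",onplane(T,z([(441,425)],(200,175),6),.035),"side",onplane(S,z([(580,233)],(225,210),6),.035))
print("tip top",onplane(T,z([(503,427)],(200,175),6),.035))
print("blank end T",onplane(T,z([(487,140),(481,257)],(200,175),6),.038))
print("jar,beak",onplane(T,z([(75,0)],(430,160),6),.07), onplane(T,[(411.5,263.5)],.07),onplane(T,[(431.5,158)],.07),onplane(T,[(352,113)],.19))
```

```text
st shift px [[0.08, -0.4], [-1.04, 0.16], [-0.15, -0.24], [-1.02, 0.04]]
[[0.588, 0.295, 0.048], [0.5953, 0.4045, 0.048], [0.4276, 0.4167, 0.048], [0.4212, 0.3033, 0.048]] edges [0.1098, 0.1682, 0.1136, 0.167]
  ang 86.15
  ang 175.85
  ang -93.22
  ang -2.85
[[0.589, 0.2948, 0.048], [0.5949, 0.4071, 0.048], [0.4282, 0.4171, 0.048], [0.4211, 0.3058, 0.048]] edges [0.1124, 0.167, 0.1115, 0.1682]
  ang 86.98
  ang 176.57
  ang -93.65
  ang -3.73
hd shift px [[0.07, -0.08], [0.25, -0.25], [0.06, -0.43], [-0.33, -0.42]]
[[0.5808, -0.2212, 0.062], [0.5716, -0.3241, 0.062], [0.4876, -0.3182, 0.062], [0.4964, -0.2139, 0.062]] edges [0.1033, 0.0842, 0.1046, 0.0847]
  ang -95.11
  ang 175.97
  ang 85.18
  ang -4.96
[[0.581, -0.2214, 0.062], [0.5723, -0.3247, 0.062], [0.4887, -0.3183, 0.062], [0.4975, -0.2131, 0.062]] edges [0.1037, 0.0838, 0.1056, 0.084]
  ang -94.85
  ang 175.62
  ang 85.24
  ang -5.68
side hood [[0.5714, -0.3204, 0.062], [0.4896, -0.3101, 0.062], [0.4982, -0.2073, 0.062], [0.5808, -0.216, 0.062]]
side stand [[0.5881, 0.2994, 0.048], [0.4224, 0.3093, 0.048], [0.4284, 0.4193, 0.048], [0.5935, 0.4107, 0.048]]
hole top [[0.45521173 0.26818339 0.035     ]] side [[0.45740394 0.27012768 0.035     ]]
tip top [[0.45484613 0.24257221 0.035     ]]
blank end T [[0.57370327 0.25198087 0.038     ]
 [0.52489867 0.25321376 0.038     ]]
jar,beak [[ 0.67420457 -0.14694347  0.07      ]] [[ 0.41693366 -0.07001623  0.07      ]] [[ 0.67749164 -0.12027183  0.07      ]] [[0.74974801 0.08922635 0.19      ]]
```

```bash
cat > plan.py <<'E'
import sys,numpy as np
from rig import bot
from scipy.spatial.transform import Rotation as Ro
def plan(xyz,yawdeg):
    s=bot.state();R=Ro.from_euler("xyz",s["tool_rot"])
    d=R.inv().apply(np.array(xyz)-s["eef_pos"])/.5
    rv=(R.inv()*Ro.from_euler("xyz",[np.pi,0,np.radians(yawdeg)])).as_rotvec()/np.radians(45)
    print("shift",np.round(d,4),"turn",np.round(rv,4),"t",round(s["t"],2),"pos",np.round(s["eef_pos"],4),"gap",round(s["finger_gap"],4),"F",np.round(s["force"],1))
if __name__=="__main__":
    v=[float(x) for x in sys.argv[1:]];plan(v[:3],v[3])
E
python3 plan.py 0.43 -0.25 0.247 50
python3 - <<'E'
from rig import bot
from scipy.spatial.transform import Rotation as Ro
print(Ro.from_euler("xyz",bot.state()["tool_rot"]).as_matrix().round(3))
from rig import camera
c=camera("wrist");print(-c["R"].T@c["t"])
E
```

```text
shift [ 0.69   -0.5824  0.0018] turn [-1.600e-03 -4.000e-04 -7.573e-01] t 0.25 pos [ 0.1781 -0.6247  0.2476] gap 0.0852 F [ 0.6 -0.3  0.3]
[[ 0.962  0.274 -0.   ]
 [ 0.274 -0.962  0.001]
 [-0.    -0.001 -1.   ]]
[ 0.25193678 -0.60286769  0.37347431]
```

```bash
python3 -m handwheel '[[[0.69,-0.58,0,0,0,-0.757,100],[0.69,-0.58,0,0,0,-0.757,100],[0.69,-0.58,0,0,0,-0.757,100],[0.69,-0.58,0,0,0,-0.757,100],[0.69,-0.58,0,0,0,-0.757,100],[0.69,-0.58,0,0,0,-0.757,100],[0.69,-0.58,0,0,0,-0.757,100],[0.69,-0.58,0,0,0,-0.757,100]]]'
python3 plan.py 0.456 0.15 0.22 86.6
```

```text
t: 1.1
eef_pos: [0.4029, -0.2919, 0.2486]
tool_rot: [3.141, 0.0, 0.872]
force: [0.9, 0.6, 0.2]
finger_gap: 0.0854
shift [ 0.745  -0.4872  0.0566] turn [ 1.100e-03  7.000e-04 -8.141e-01] t 1.1 pos [ 0.4029 -0.2919  0.2486] gap 0.0854 F [0.9 0.6 0.2]
```

```bash
python3 -m handwheel '[[[0.745,-0.487,0.05,0,0,-0.814,60],[0.745,-0.487,0.05,0,0,-0.814,60],[0.745,-0.487,0.05,0,0,-0.814,60],[0.745,-0.487,0.05,0,0,-0.814,60],[0.745,-0.487,0.05,0,0,-0.814,60],[0.745,-0.487,0.05,0,0,-0.814,60],[0.745,-0.487,0.05,0,0,-0.814,60],[0.745,-0.487,0.05,0,0,-0.814,60]]]'
python3 plan.py 0.456 0.15 0.22 86.6
```

```text
t: 1.9
eef_pos: [0.4498, 0.1047, 0.2262]
tool_rot: [3.14, 0.001, 1.511]
force: [1.0, 0.1, 0.8]
finger_gap: 0.0515
shift [0.0913 0.007  0.0124] turn [ 0.0021  0.0008 -0.0004] t 1.9 pos [0.4498 0.1047 0.2262] gap 0.0515 F [1.  0.1 0.8]
```

```bash
python3 -m handwheel '[[[0.16,0.01,0.05,0,0,0,60],[0.16,0.01,0.05,0,0,0,60],[0.16,0.01,0.05,0,0,0,60]]]'
python3 - <<'E'
from rig import bot,camera
import cv2,pickle
for n in("wrist","side"):
    c=camera(n);cv2.imwrite(f"pics/b_{n}.png",c["image"]);pickle.dump({k:c[k] for k in c},open(f"b_{n}.pkl","wb"))
s=bot.state();print(s["eef_pos"],s["tool_rot"])
E
```

```text
t: 2.2
eef_pos: [0.4579, 0.1886, 0.2003]
tool_rot: [-3.14, -0.004, 1.521]
force: [0.3, -0.2, -0.5]
finger_gap: 0.0514
[0.45903119 0.18300603 0.20057666] [-3.14055637e+00  2.66434037e-04  1.51390300e+00]
```

View pics/b_wrist.png

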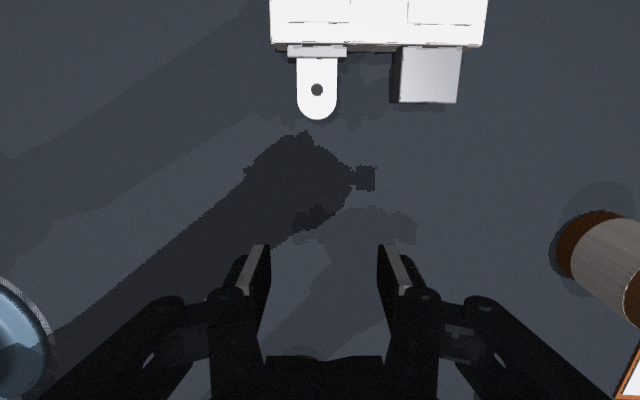

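The wrist view shows the nose with its hole at (317,90), its tip at (317,120) and the shoulder near row 57. The blank is well to the right, at (430,75).

```bash
python3 - <<'E'
import pickle,cv2,numpy as np
from h import *
c=pickle.load(open("b_wrist.pkl","rb"))
P=lambda p,z:print(p,z,np.round(onplane(c,p,z),4).tolist())
P([(317,90),(317,120)],.035)
P([(297,75),(336,75)],.035)
P([(288,57),(346,57)],.038)
P([(272,45),(485,45)],.045)
im=cv2.resize(c["image"][0:135,250:500],None,fx=3,fy=3,interpolation=cv2.INTER_CUBIC);cv2.imwrite("pics/b_z.png",im)
E
python3 plan.py 0.457 0.263 0.12 86.6
```

```text
[(317, 90), (317, 120)] 0.035 [[0.4556, 0.2696, 0.035], [0.4542, 0.2445, 0.035]]
[(297, 75), (336, 75)] 0.035 [[0.4394, 0.2825, 0.035], [0.4723, 0.2809, 0.035]]
[(288, 57), (346, 57)] 0.038 [[0.4332, 0.2967, 0.038], [0.4809, 0.2943, 0.038]]
[(272, 45), (485, 45)] 0.045 [[0.4219, 0.3056, 0.045], [0.5919, 0.2977, 0.045]]
shift [ 0.1595 -0.013   0.1611] turn [-0.0013  0.0003  0.0031] t 2.3 pos [0.459  0.183  0.2006] gap 0.0516 F [ 1.2 -0.7  0.2]
```

View pics/b_z.png

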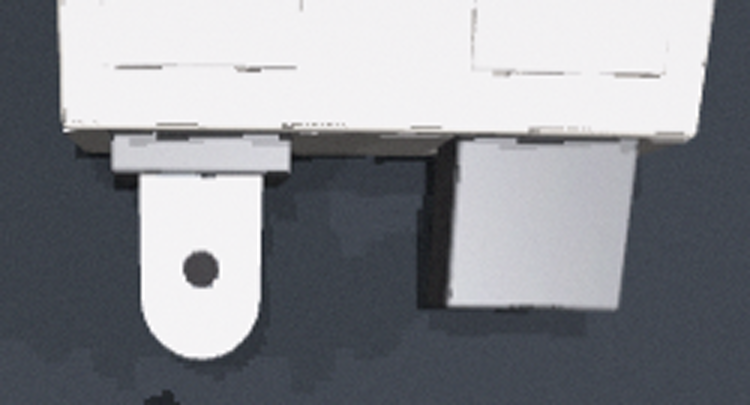

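```bash
python3 plan.py 0.4558 0.272 0.08 87; python3 -m handwheel '[[[0.178,-0.015,0.14,0,0,-0.006,60],[0.178,-0.015,0.24,0,0,-0.006,60],[0.178,-0.015,0.24,0,0,-0.006,60],[0.178,-0.015,0.24,0,0,-0.006,60],[0.178,-0.015,0.24,0,0,-0.006,60],[0.178,-0.015,0.24,0,0,-0.006,60]]]'
python3 plan.py 0.4558 0.272 0.026 87;python3 - <<'E'
from rig import camera
import cv2
for n in("wrist",):
    c=camera(n);cv2.imwrite(f"pics/c_{n}.png",c["image"])
E
```

```text
shift [ 0.1774 -0.0163  0.2411] turn [-0.0013  0.0003 -0.0058] t 2.3 pos [0.459  0.183  0.2006] gap 0.0516 F [ 1.2 -0.7  0.2]
t: 2.9
eef_pos: [0.4595, 0.2702, 0.0826]
tool_rot: [3.138, 0.0, 1.513]
force: [0.3, -0.3, 0.6]
finger_gap: 0.0513
shift [ 0.0033 -0.008   0.1133] turn [ 0.0046  0.0003 -0.0068] t 2.9 pos [0.4595 0.2702 0.0826] gap 0.0513 F [ 0.3 -0.3  0.6]
```

View pics/c_wrist.png

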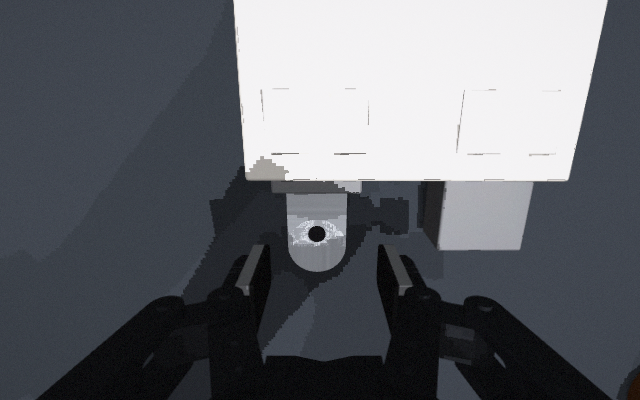

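The nose is centred at column 317 and the fingers at about 322, so the 4 mm lateral correction matches. Going down.

```bash
python3 -m handwheel '[[[0.003,-0.007,0.06,0,0,-0.007,60],[0.003,-0.007,0.113,0,0,-0.007,60],[0.003,-0.007,0.113,0,0,-0.007,60],[0.003,-0.007,0.113,0,0,-0.007,60]]]'
python3 plan.py 0.4558 0.272 0.026 87
```

```text
t: 3.35
eef_pos: [0.4554, 0.2728, 0.0261]
tool_rot: [3.139, -0.0, 1.52]
force: [0.4, 1.2, 0.8]
finger_gap: 0.0512
shift [-0.0016  0.001   0.0002] turn [ 0.0034 -0.0004  0.0021] t 3.35 pos [0.4554 0.2728 0.0261] gap 0.0512 F [0.4 1.2 0.8]
```

```bash
python3 -m handwheel '[[[0,0,0,0,0,0,0],[0,0,0,0,0,0,0],[0,0,0,0,0,0,0],[0,0,0,0,0,0,0],[0,0,0,0,0,0,0]]]'
python3 plan.py 0.449 0.15 0.027 87
```

```text
t: 3.85
eef_pos: [0.4558, 0.274, 0.0269]
tool_rot: [3.138, -0.001, 1.521]
force: [-1.0, -1.9, 6.3]
finger_gap: 0.0327
shift [-0.2484 -0.0014 -0.0005] turn [ 0.0051 -0.0012  0.0034] t 3.85 pos [0.4558 0.274  0.0269] gap 0.0327 F [-1.  -1.9  6.3]
```

```bash
python3 -m handwheel '[[[-0.01,0,-0.001,0,0,0,0],[-0.03,0,-0.001,0,0,0,0],[-0.06,0,-0.001,0,0,0,0],[-0.09,0,-0.001,0,0,0,0],[-0.12,0,-0.001,0,0,0,0],[-0.12,0,-0.001,0,0,0,0]]]'
python3 plan.py 0.449 0.15 0.027 87
python3 - <<'E'
from rig import camera
import cv2
for n in("side",):
    c=camera(n);cv2.imwrite(f"pics/d_{n}.png",cv2.resize(c["image"][150:350,180:420],None,fx=3,fy=3))
E
```

```text
t: 4.45
eef_pos: [0.4516, 0.2095, 0.0249]
tool_rot: [3.141, 0.003, 1.517]
force: [2.6, -1.8, 4.5]
finger_gap: 0.033
shift [-0.1192  0.0011 -0.0039] turn [ 0.0006  0.0039 -0.0012] t 4.45 pos [0.4516 0.2095 0.0249] gap 0.033 F [ 2.6 -1.8  4.5]
```

View pics/d_side.png

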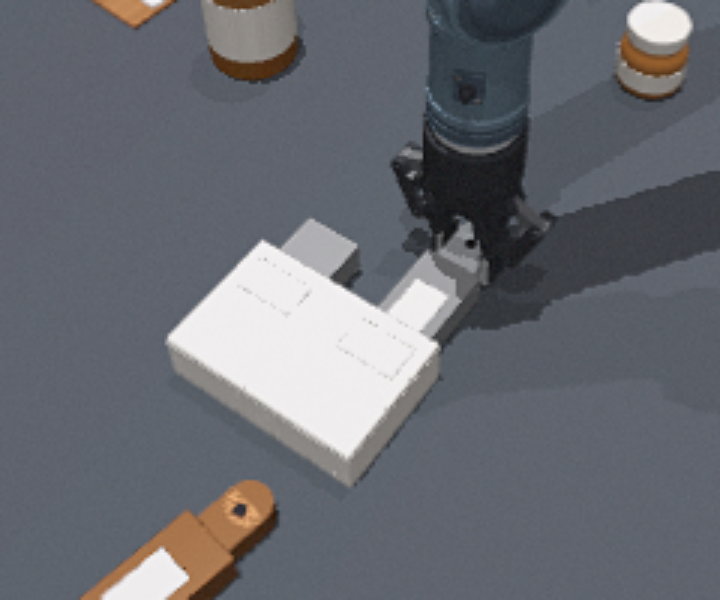

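The cartridge is following (body with its label out about 70 mm). Continuing the draw.

```bash
python3 -m handwheel '[[[-0.03,0,-0.001,0,0,0,0],[-0.06,0,-0.001,0,0,0,0],[-0.09,0,-0.001,0,0,0,0],[-0.12,0,-0.001,0,0,0,0],[-0.15,0,-0.001,0,0,0,0],[-0.15,0,-0.001,0,0,0,0]]]'
python3 plan.py 0.449 0.135 0.019 87
python3 - <<'E'
from rig import camera
import cv2
for n in("side",):
    c=camera(n);cv2.imwrite(f"pics/e_{n}.png",cv2.resize(c["image"][130:330,220:460],None,fx=3,fy=3))
E
```

```text
t: 5.1
eef_pos: [0.4429, 0.1328, 0.0228]
tool_rot: [-3.133, 0.008, 1.518]
force: [-0.9, -0.2, -3.1]
finger_gap: 0.0328
shift [0.005  0.012  0.0075] turn [-0.0112  0.0103  0.    ] t 5.1 pos [0.4429 0.1328 0.0228] gap 0.0328 F [-0.9 -0.2 -3.1]
```

View pics/e_side.png

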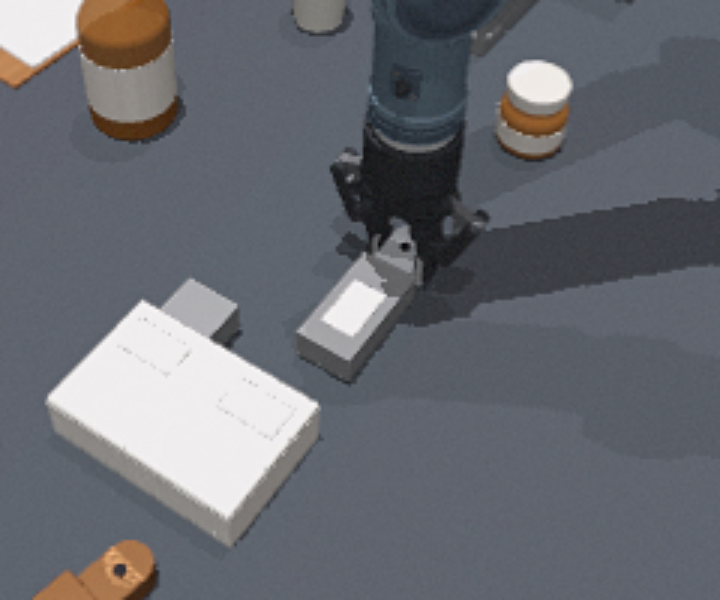

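```bash
python3 -m handwheel '[[[0,0,0,0,0,0,0],[0,0,0.004,0,0,0,0],[0,0,0.008,0,0,0,0],[0,0,0.008,0,0,0,0]]]'; python3 -m handwheel '[[[0,0,0.002,0,0,0,0],[0,0,0.004,0,0,0,0],[0,0,0.004,0,0,0,0]]]'
```

```text
t: 5.55
eef_pos: [0.4468, 0.1392, 0.021]
tool_rot: [-3.141, 0.0, 1.523]
force: [-0.3, -1.1, -2.6]
finger_gap: 0.0332
t: 5.85
eef_pos: [0.4471, 0.1387, 0.0192]
tool_rot: [-3.141, 0.0, 1.522]
force: [-0.5, 0.9, -2.3]
finger_gap: 0.0332
```

```bash
python3 -m handwheel '[[[0,0,0.003,0,0,0,0],[0,0,0.003,0,0,0,0]]]'; python3 -m handwheel '[[[0,0,0.002,0,0,0,0],[0,0,0.002,0,0,0,0]]]'
python3 - <<'E'
from rig import camera,bot
import cv2
print(bot.state()["force"])
for n in("side",):
    c=camera(n);cv2.imwrite(f"pics/f_{n}.png",cv2.resize(c["image"][190:270,310:400],None,fx=8,fy=7,interpolation=cv2.INTER_CUBIC))
E
```

```text
t: 6.05
eef_pos: [0.4474, 0.1387, 0.0185]
tool_rot: [3.141, 0.001, 1.522]
force: [-1.6, -1.3, 4.4]
finger_gap: 0.033
t: 6.25
eef_pos: [0.4474, 0.1387, 0.0185]
tool_rot: [3.141, 0.002, 1.522]
force: [-4.4, -2.3, 14.5]
finger_gap: 0.0329
[-4.44028267 -2.27925269 14.49275185]
```

View pics/f_side.png

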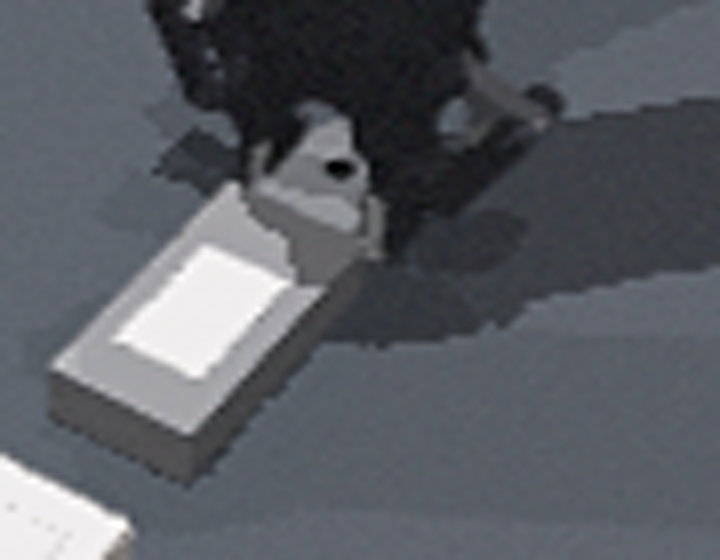

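```bash
python3 -m handwheel '[[[0,0,-0.002,0,0,0,70],[0,0,-0.002,0,0,0,70],[0,0,-0.002,0,0,0,70],[0,0,-0.002,0,0,0,70],[0,0,-0.002,0,0,0,70]]]'; python3 -m handwheel '[[[0,0,-0.06,0,0,0,100],[0,0,-0.16,0,0,0,100],[-0.05,0,-0.26,0,0,0,100],[-0.05,0,-0.3,0,0,0,100],[-0.05,0,-0.3,0,0,0,100],[-0.05,0,-0.3,0,0,0,100]]]'
python3 - <<'E'
from rig import camera,bot
import cv2,pickle
s=bot.state();print(s["eef_pos"],s["tool_rot"],s["force"])
for n in("wrist","side"):
    c=camera(n);cv2.imwrite(f"pics/g_{n}.png",c["image"]);pickle.dump(c,open(f"g_{n}.pkl","wb"))
E
```

```text
t: 6.8
eef_pos: [0.4472, 0.1386, 0.0177]
tool_rot: [-3.141, -0.0, 1.522]
force: [0.0, -0.3, -0.3]
finger_gap: 0.0598
t: 7.4
eef_pos: [0.4462, 0.1135, 0.168]
tool_rot: [3.14, 0.0, 1.521]
force: [-0.2, -0.5, 0.3]
finger_gap: 0.0852
[0.44615633 0.11345356 0.16804538] [3.14037649e+00 3.67155390e-04 1.52132464e+00] [-0.21250526 -0.52859536  0.31352785]
```

View pics/g_wrist.png

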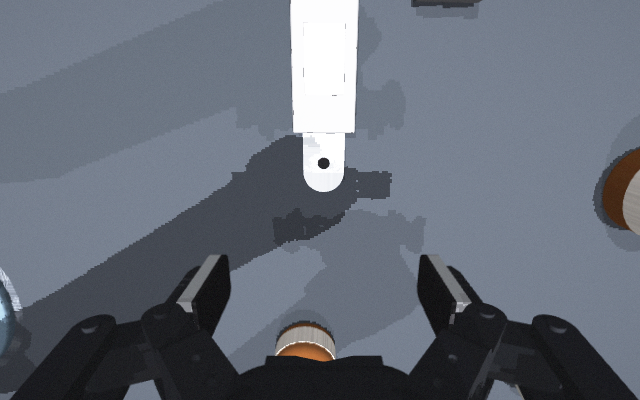

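View pics/g_side.png

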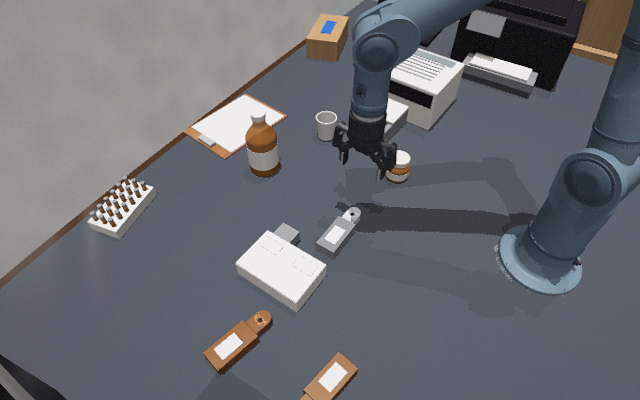

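The cartridge lies flat on the bench, with its nose tip at (324,191) and shoulder at row 133 in the wrist view.

Run:
```python
import pickle,cv2,numpy as np
from h import *
c=pickle.load(open("g_wrist.pkl","rb"));s=pickle.load(open("g_side.pkl","rb"))
P=lambda c,p,z:print(p,z,np.round(onplane(c,p,z),4).tolist())
P(c,[(323.5,163),(324,191.5)],.027)
P(c,[(293,132),(355,132),(291,5),(358,5)],.030)
cv2.imwrite("pics/g_z.png",cv2.resize(s["image"][200:265,305:370],None,fx=8,fy=8,interpolation=cv2.INTER_CUBIC))
```

```text
[(323.5, 163), (324, 191.5)] 0.027 [[0.4469, 0.1351, 0.027], [0.4461, 0.1103, 0.027]]
[(293, 132), (355, 132), (291, 5), (358, 5)] 0.03 [[0.4238, 0.1623, 0.03], [0.4734, 0.1598, 0.03], [0.4292, 0.2532, 0.03], [0.4776, 0.2508, 0.03]]
```

View pics/g_z.png

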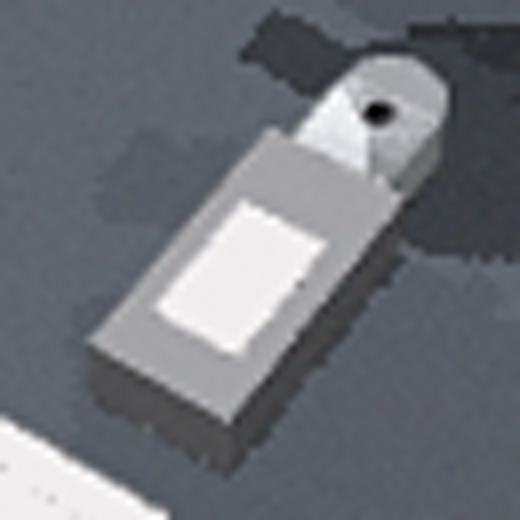

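```bash
python3 plan.py 0.453 0.242 0.09 87;python3 -m handwheel '[[[0.1,-0.001,0.04,0,0,0,88],[0.2,-0.001,0.08,0,0,0,88],[0.257,-0.001,0.155,0,0,0,88],[0.257,-0.001,0.155,0,0,0,88],[0.257,-0.001,0.155,0,0,0,88]]]'; python3 plan.py 0.453 0.242 0.020 87;python3 - <<'E'
from rig import camera
import cv2
for n in("wrist",):
    c=camera(n);cv2.imwrite(f"pics/i_{n}.png",c["image"])
E
```

```text
shift [0.2574 0.0047 0.1528] turn [-0.0036  0.0006  0.0052] t 7.5 pos [0.4447 0.1136 0.1664] gap 0.0855 F [0.1 0.3 0.2]
t: 8.0
eef_pos: [0.4485, 0.243, 0.0872]
tool_rot: [-3.134, 0.002, 1.527]
force: [0.2, -0.3, -0.5]
finger_gap: 0.0749
shift [-0.0013  0.0101  0.1343] turn [-0.0093  0.002   0.0103] t 8.0 pos [0.4485 0.243  0.0872] gap 0.0749 F [ 0.2 -0.3 -0.5]
```

View pics/i_wrist.png

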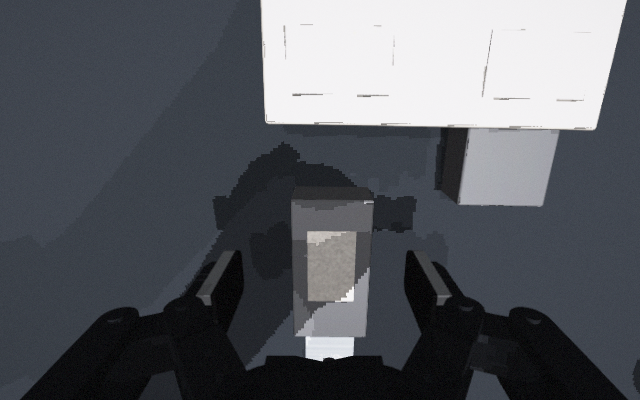

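```bash
python3 -m handwheel '[[[-0.001,0.009,0.04,0,0,0.009,88],[-0.001,0.009,0.1,0,0,0.009,88],[-0.001,0.009,0.134,0,0,0.009,88],[-0.001,0.009,0.134,0,0,0.009,88],[-0.001,0.009,0.134,0,0,0.009,88]]]'; python3 plan.py 0.453 0.242 0.020 87
```

```text
t: 8.55
eef_pos: [0.4567, 0.2407, 0.024]
tool_rot: [3.141, 0.0, 1.514]
force: [0.7, 0.7, 0.2]
finger_gap: 0.0751
shift [ 0.0021 -0.0075  0.0079] turn [ 0.0008  0.0002 -0.0059] t 8.55 pos [0.4567 0.2407 0.024 ] gap 0.0751 F [0.7 0.7 0.2]
```

```bash
python3 -m handwheel '[[[0.001,-0.006,0.006,0,0,-0.005,88],[0.001,-0.006,0.006,0,0,-0.005,88]]]';  python3 -m handwheel '[[[0,0,0,0,0,0,0],[0,0,0,0,0,0,0],[0,0,0,0,0,0,0],[0,0,0,0,0,0,0],[0,0,0,0,0,0,0]]]'; python3 plan.py 0.453 0.242 0.05 87
```

```text
t: 8.75
eef_pos: [0.4534, 0.2424, 0.0213]
tool_rot: [3.14, -0.001, 1.519]
force: [0.3, -0.4, 1.2]
finger_gap: 0.0752
t: 9.25
eef_pos: [0.4539, 0.2425, 0.0212]
tool_rot: [3.14, -0.001, 1.519]
force: [-0.6, -0.6, 6.5]
finger_gap: 0.0488
shift [-0.0011 -0.0018 -0.0576] turn [ 0.0016 -0.0007  0.0004] t 9.25 pos [0.4539 0.2425 0.0212] gap 0.0488 F [-0.6 -0.6  6.5]
```

```bash
python3 -m handwheel '[[[0,0,-0.01,0,0,0,0],[0,0,-0.04,0,0,0,0],[0,0,-0.08,0,0,0,0],[0,0,-0.08,0,0,0,0],[0,0,-0.08,0,0,0,0]]]'; python3 plan.py 0.5579 -0.0023 0.06 85
python3 - <<'E'
from rig import camera
import cv2
for n in("side",):
    c=camera(n);cv2.imwrite(f"pics/j_{n}.png",cv2.resize(c["image"][150:300,250:400],None,fx=4,fy=4,interpolation=cv2.INTER_CUBIC))
E
```

```text
t: 9.75
eef_pos: [0.4536, 0.2419, 0.0608]
tool_rot: [3.14, -0.0, 1.518]
force: [-0.5, 0.3, -2.3]
finger_gap: 0.0491
shift [-0.4769  0.2339  0.0017] turn [ 0.0014 -0.0005  0.0445] t 9.75 pos [0.4536 0.2419 0.0608] gap 0.0491 F [-0.5  0.3 -2.3]
```

View pics/j_side.png

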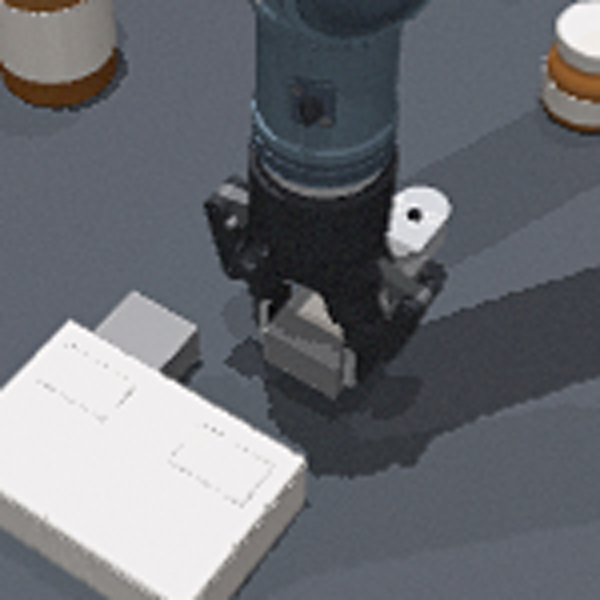

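```bash
python3 -m handwheel '[[[-0.06,0.02,0,0,0,0.01,0],[-0.12,0.05,0,0,0,0.02,0],[-0.18,0.08,0,0,0,0.03,0],[-0.25,0.12,0,0,0,0.04,0],[-0.32,0.16,0,0,0,0.044,0],[-0.4,0.2,0,0,0,0.044,0],[-0.477,0.234,0,0,0,0.044,0],[-0.477,0.234,0,0,0,0.044,0]]]';python3 -m handwheel '[[[0,0,0,0,0,0,0],[0,0,0,0,0,0,0]]]';  python3 plan.py 0.5579 -0.0023 0.043 85
python3 - <<'E'
from rig import camera,bot
import cv2,pickle
for n in("top","side","wrist"):
    c=camera(n);pickle.dump(c,open(f"k_{n}.pkl","wb"));im=c["image"]
    if n=="top": im=cv2.resize(im[150:270,370:530],None,fx=5,fy=5,interpolation=cv2.INTER_CUBIC)
    if n=="side": im=cv2.resize(im[60:220,300:460],None,fx=4,fy=3.7,interpolation=cv2.INTER_CUBIC)
    cv2.imwrite(f"pics/k_{n}.png",im)
print(bot.state()["eef_pos"],bot.state()["tool_rot"])
E
```

```text
t: 10.6
eef_pos: [0.5592, -0.0127, 0.0587]
tool_rot: [-3.141, 0.006, 1.471]
force: [-1.7, -1.0, -2.1]
finger_gap: 0.0489
t: 10.8
eef_pos: [0.5564, -0.0008, 0.0594]
tool_rot: [-3.139, -0.001, 1.486]
force: [-0.7, 0.8, -1.8]
finger_gap: 0.049
shift [-0.0028  0.0033  0.0329] turn [-0.0029 -0.0014  0.0028] t 10.8 pos [ 0.5564 -0.0008  0.0594] gap 0.049 F [-0.7  0.8 -1.8]
[ 5.56838053e-01 -8.94203330e-05  6.01115090e-02] [-3.14064218e+00 -7.83599653e-04  1.48769837e+00]
```

View pics/k_top.png

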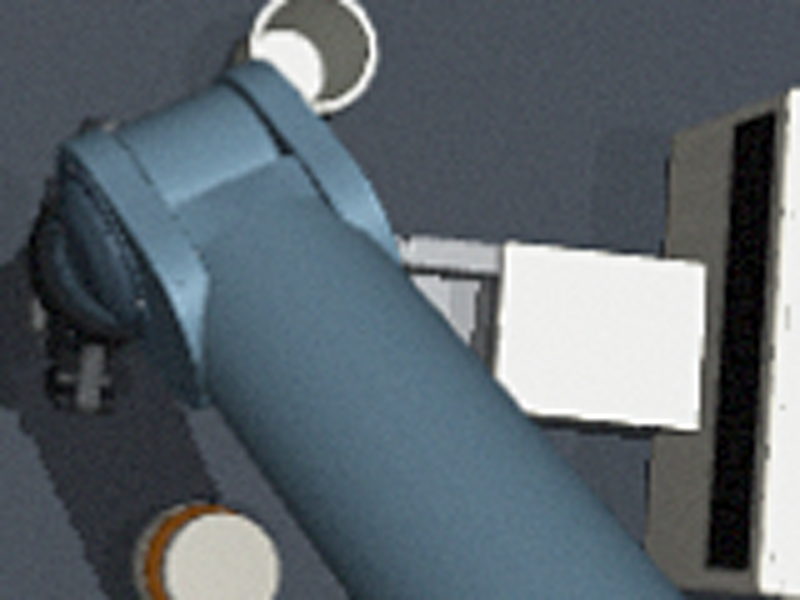

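View pics/k_side.png

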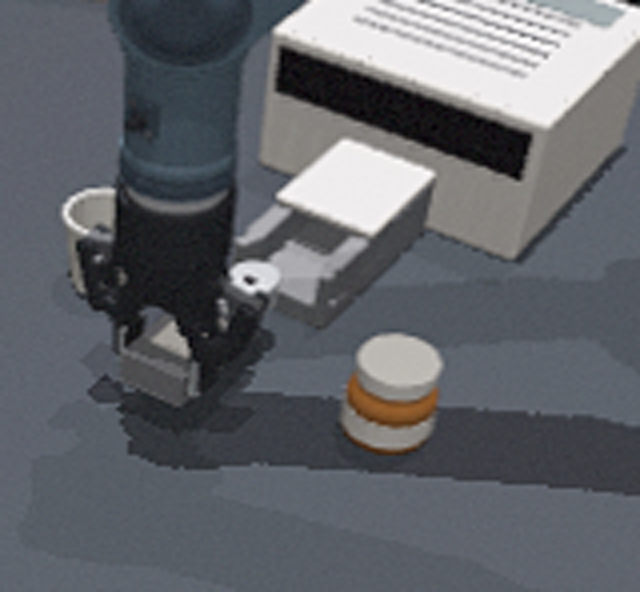

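View pics/k_wrist.png

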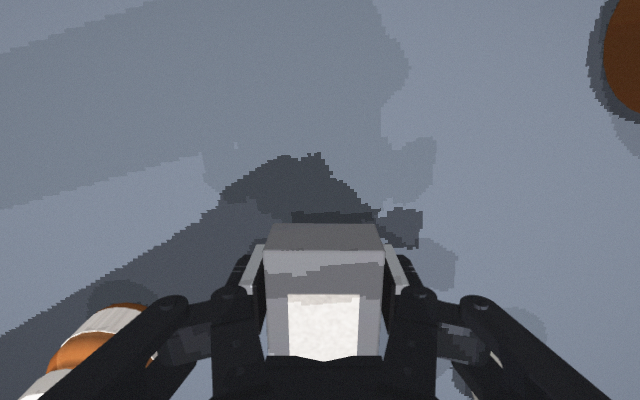

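Run:
```python
import pickle,cv2,numpy as np
from h import *
W=pickle.load(open("k_wrist.pkl","rb"));S=pickle.load(open("k_side.pkl","rb"))
u=np.array([-.0872,-.9962]);v=np.array([.9962,-.0872])
def rep(n,P,m):
    d=P[:2]-m;print(n,np.round(P,4),"det x,y",np.round([d@u,d@v],4))
def zz(p): return (np.array(p,float)+.5)/[4,3.7]-.5+[300,60]
m=np.array([.5446,-.1547]);ms=np.array([.5447,-.1519])
for z in(.063,.066,.069): rep(f"hole side z{z}",onplane(S,[zz((252,281))],z)[0],ms)
for z in (.066,.069,.072):
    a,b=onplane(W,[(265,250),(384,250)],z);print(z,np.linalg.norm(a-b));rep("tail wrist",(a+b)/2,m)
a,b=onplane(W,[(288,294),(357,294)],.069);rep("label",(a+b)/2,m)
a=onplane(S,[zz((122,345)),zz((195,378))],.069);print(a)
rep("tail side",a.mean(0),ms)
cv2.imwrite("pics/k_z.png",cv2.resize(S["image"][110:175,320:390],None,fx=9,fy=9,interpolation=cv2.INTER_CUBIC))
cv2.imwrite("pics/k_z2.png",cv2.resize(W["image"][200:380,220:430],None,fx=3.5,fy=3.3,interpolation=cv2.INTER_CUBIC))
```

```text
hole side z0.063 [ 0.547  -0.1078  0.063 ] det x,y [-0.0441 -0.0015]
hole side z0.066 [ 0.5456 -0.1044  0.066 ] det x,y [-0.0474 -0.0033]
hole side z0.069 [ 0.5441 -0.1011  0.069 ] det x,y [-0.0506 -0.005 ]
0.066 0.04866946796462726
tail wrist [0.5579 0.0165 0.066 ] det x,y [-0.1717 -0.0017]
0.069 0.0474517489081319
tail wrist [0.558  0.0181 0.069 ] det x,y [-0.1733 -0.0017]
0.072 0.04623402985163654
tail wrist [0.5581 0.0196 0.072 ] det x,y [-0.1748 -0.0018]
label [ 0.5555 -0.0022  0.069 ] det x,y [-0.1529 -0.0025]
[[0.58601927 0.01057427 0.069     ]
 [0.52700371 0.01552816 0.069     ]]
tail side [0.5565 0.0131 0.069 ] det x,y [-0.1654 -0.0026]
```

View pics/k_z.png

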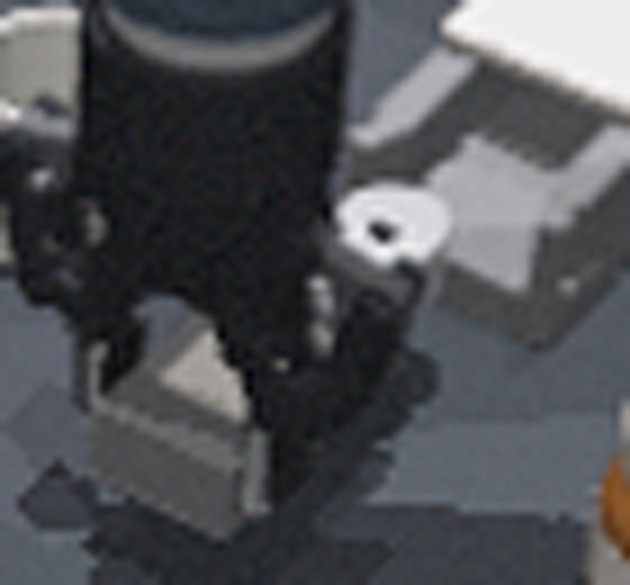

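View pics/k_z2.png

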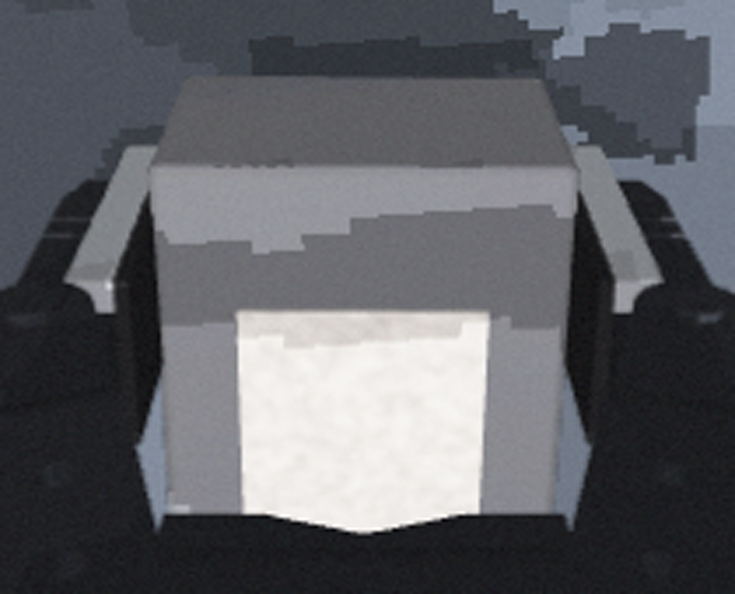

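```bash
python3 -m handwheel '[[[0,0.004,0.01,0,0,0,0],[0,0.004,0.025,0,0,0,0],[0,0.004,0.034,0,0,0,0],[-0.02,0.004,0.034,0,0,0,0],[-0.05,0.004,0.034,0,0,0,0],[-0.08,0.004,0.034,0,0,0,0],[-0.1,0.004,0.034,0,0,0,0],[-0.1,0.004,0.034,0,0,0,0]]]'; python3 plan.py 0.5467 -0.1388 0.043 85
python3 - <<'E'
from rig import camera,bot
import cv2,pickle
for n in("side",):
    c=camera(n);im=c["image"]
    if n=="side": im=cv2.resize(im[80:180,320:440],None,fx=6,fy=6,interpolation=cv2.INTER_CUBIC)
    cv2.imwrite(f"pics/l_{n}.png",im)
print(bot.state()["eef_pos"],bot.state()["tool_rot"])
E
```

```text
t: 11.75
eef_pos: [0.5551, -0.0565, 0.0433]
tool_rot: [-3.141, 0.002, 1.479]
force: [-0.1, 0.4, -2.0]
finger_gap: 0.049
shift [-0.1654 -0.0016  0.0009] turn [-0.0003  0.0028 -0.0063] t 11.75 pos [ 0.5551 -0.0565  0.0433] gap 0.049 F [-0.1  0.4 -2. ]
[ 0.55530154 -0.05450459  0.04337796] [3.14144937e+00 6.56015342e-04 1.48045915e+00]
```

View pics/l_side.png

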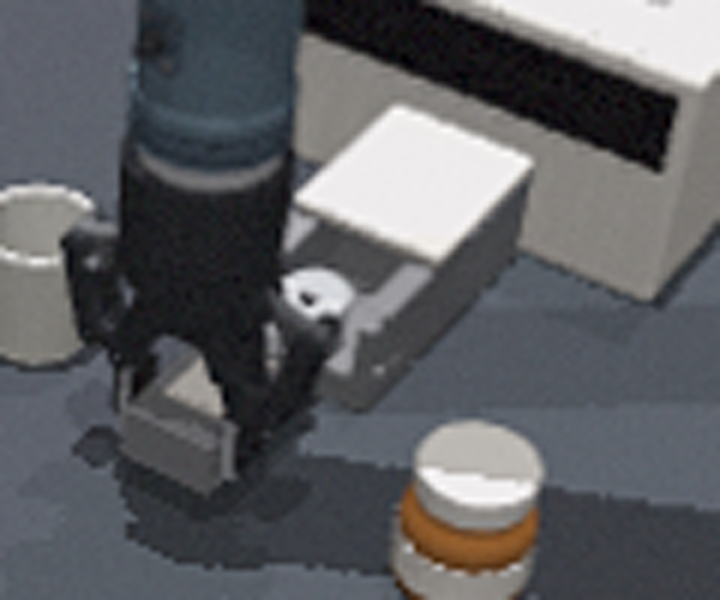

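```bash
python3 -m handwheel '[[[-0.02,-0.002,0,0,0,0,0],[-0.04,-0.002,0,0,0,0,0],[-0.06,-0.002,0,0,0,0,0],[-0.08,-0.002,0,0,0,0,0],[-0.08,-0.002,0,0,0,0,0]]]'; python3 plan.py 0.5467 -0.1388 0.043 85
```

```text
t: 12.3
eef_pos: [0.5505, -0.0951, 0.0431]
tool_rot: [-3.141, 0.002, 1.481]
force: [-0.3, -0.7, -2.7]
finger_gap: 0.0488
shift [-0.0877  0.0002  0.0004] turn [-0.0007  0.0022 -0.0038] t 12.3 pos [ 0.5505 -0.0951  0.0431] gap 0.0488 F [-0.3 -0.7 -2.7]
```

```bash
python3 -m handwheel '[[[-0.015,0,0,0,0,0,0],[-0.03,0,0,0,0,0,0],[-0.045,0,0,0,0,0,0],[-0.045,0,0,0,0,0,0]]]'; python3 -m handwheel '[[[-0.015,0,0.001,0,0,0,0],[-0.03,0,0.001,0,0,0,0],[-0.03,0,0.001,0,0,0,0]]]';python3 plan.py 0.5467 -0.1388 0.043 85;python3 - <<'E'
from rig import camera,bot
import cv2,pickle
for n in("side",):
    c=camera(n);im=c["image"]
    if n=="side": im=cv2.resize(im[80:180,320:440],None,fx=6,fy=6,interpolation=cv2.INTER_CUBIC)
    cv2.imwrite(f"pics/m_{n}.png",im)
c=camera("wrist");cv2.imwrite("pics/m_wrist.png",c["image"])
E
```

```text
t: 12.7
eef_pos: [0.5487, -0.1166, 0.0432]
tool_rot: [-3.141, 0.001, 1.482]
force: [0.5, -1.2, -2.8]
finger_gap: 0.0488
t: 13.0
eef_pos: [0.5474, -0.1315, 0.0427]
tool_rot: [-3.141, 0.001, 1.482]
force: [-0.2, -0.3, -2.4]
finger_gap: 0.0492
shift [-0.0147 -0.     -0.0006] turn [-0.0005  0.0016 -0.0019] t 13.0 pos [ 0.5474 -0.1315  0.0427] gap 0.0492 F [-0.2 -0.3 -2.4]
```

View pics/m_side.png

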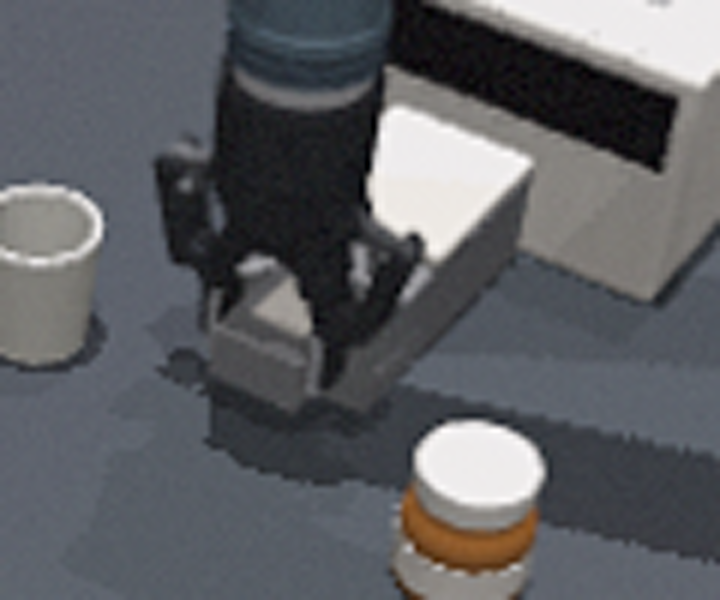

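View pics/m_wrist.png

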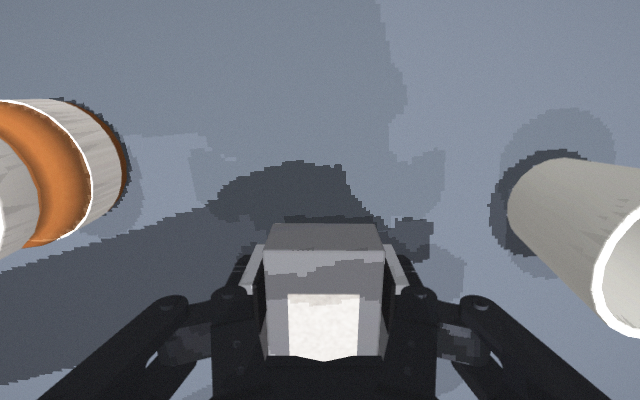

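```bash
python3 -m handwheel '[[[-0.01,0,0,0,0,0,0],[-0.01,0,0.002,0,0,0,0],[-0.01,0,0.003,0,0,0,0],[-0.01,0,0.003,0,0,0,0]]]'; python3 -m handwheel '[[[0,0,0.001,0,0,0,0],[0,0,0.002,0,0,0,0],[0,0,0.002,0,0,0,0]]]'
```

```text
t: 13.5
eef_pos: [0.5472, -0.1344, 0.0414]
tool_rot: [-3.142, 0.0, 1.484]
force: [-0.2, -0.5, -2.3]
finger_gap: 0.049
t: 13.8
eef_pos: [0.5473, -0.1343, 0.0411]
tool_rot: [-3.141, 0.001, 1.484]
force: [-2.6, 0.4, 5.3]
finger_gap: 0.049
```

```bash
python3 -m handwheel '[[[0,0,-0.002,0,0,0,85],[0,0,-0.002,0,0,0,85],[0,0,-0.002,0,0,0,85],[0,0,-0.002,0,0,0,85]]]'; python3 -m handwheel '[[[0,0,-0.05,0,0,0,85],[0.05,0,-0.15,0,0,0,0],[0.1,0,-0.15,0,0,0,0],[0.12,0,-0.15,0,0,0,0],[0.12,0,-0.15,0,0,0,0],[0.12,0,-0.15,0,0,0,0]]]'
python3 - <<'E'
from rig import camera,bot
import cv2,pickle
s=bot.state();print(s["eef_pos"],s["tool_rot"],s["finger_gap"])
for n in("side","wrist","top"):
    c=camera(n);im=c["image"];pickle.dump(c,open(f"n_{n}.pkl","wb"))
    if n=="side": im=cv2.resize(im[80:180,320:440],None,fx=6,fy=6,interpolation=cv2.INTER_CUBIC)
    if n=="top": im=cv2.resize(im[150:270,370:530],None,fx=5,fy=5,interpolation=cv2.INTER_CUBIC)
    cv2.imwrite(f"pics/n_{n}.png",im)
E
```

```text
t: 14.2
eef_pos: [0.5474, -0.1343, 0.0413]
tool_rot: [3.141, -0.0, 1.484]
force: [0.2, 0.7, 0.4]
finger_gap: 0.0723
t: 14.8
eef_pos: [0.5511, -0.0758, 0.1148]
tool_rot: [-3.139, 0.001, 1.484]
force: [0.1, -0.0, -0.7]
finger_gap: 0.0003
[ 0.55105392 -0.07579566  0.11480781] [-3.13850546e+00  1.00984975e-03  1.48387194e+00] 0.00032584552873274537
```

View pics/n_side.png

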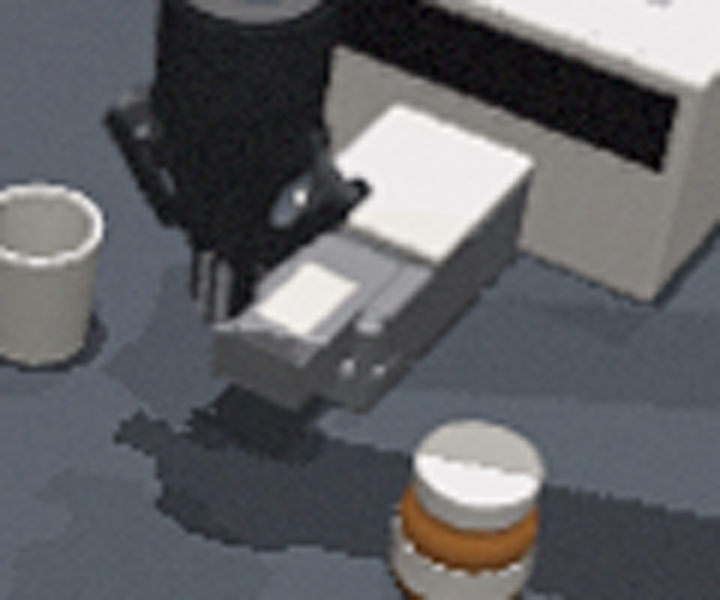

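View pics/n_wrist.png

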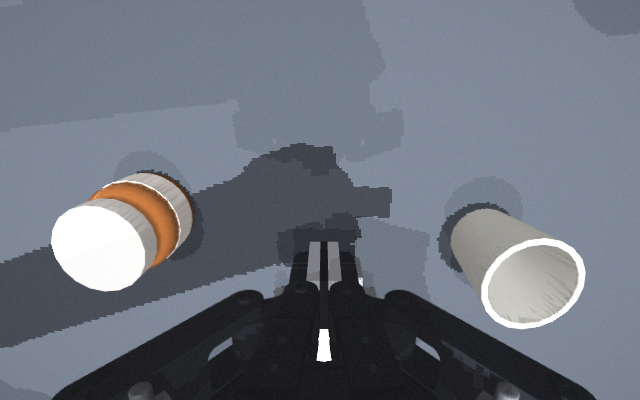

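View pics/n_top.png

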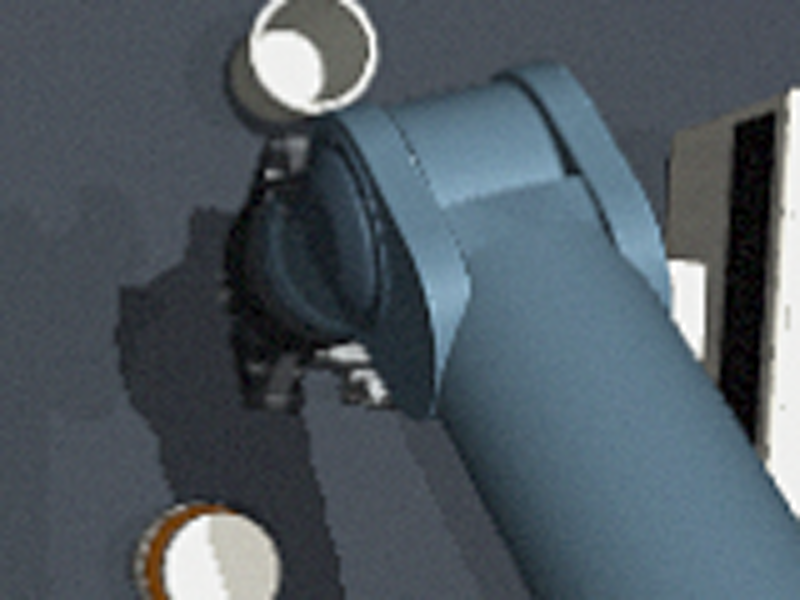

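The cartridge sits level in the bay with its tail about 38 mm out, and the fingers are shut behind it. Next I'll lower them and push the tail.

```bash
python3 -m handwheel '[[[0,0,0.07,0,0,0,0],[0,0,0.142,0,0,0,0],[0,0,0.142,0,0,0,0],[-0.02,0.001,0.142,0,0,0,0],[-0.04,0.001,0.142,0,0,0,0],[-0.04,0.001,0.142,0,0,0,0]]]'; python3 plan.py 0.5461 -0.1378 0.044 85; python3 -m handwheel '[[[-0.01,0,0,0,0,0,0],[-0.02,0,0,0,0,0,0],[-0.03,0,0,0,0,0,0],[-0.04,0,0,0,0,0,0],[-0.04,0,0,0,0,0,0]]]';python3 plan.py 0.5461 -0.1378 0.044 85
```

```text
t: 15.55
eef_pos: [0.5526, -0.0983, 0.047]
tool_rot: [3.138, 0.002, 1.48]
force: [0.5, -0.3, 0.1]
finger_gap: 0.0001
shift [-0.0798 -0.0057  0.0063] turn [ 0.004   0.003  -0.0048] t 15.55 pos [ 0.5526 -0.0983  0.047 ] gap 0.0001 F [ 0.5 -0.3  0.1]
t: 16.05
eef_pos: [0.5497, -0.1151, 0.0456]
tool_rot: [3.141, 0.0, 1.484]
force: [-0.0, 0.3, -0.2]
finger_gap: -0.0005
shift [-0.0459 -0.0032  0.0031] turn [0.0008 0.0003 0.0002] t 16.05 pos [ 0.5497 -0.1151  0.0456] gap -0.0005 F [-0.   0.3 -0.2]
```

Run:
```python
from rig import camera,bot
import cv2,pickle
print(bot.state()["force"])
c=camera("side");im=cv2.resize(c["image"][80:180,320:440],None,fx=6,fy=6,interpolation=cv2.INTER_CUBIC)
cv2.imwrite(f"pics/o_side.png",im)
```

```text
[-0.01783263  0.26198396 -0.18193255]
```

View pics/o_side.png

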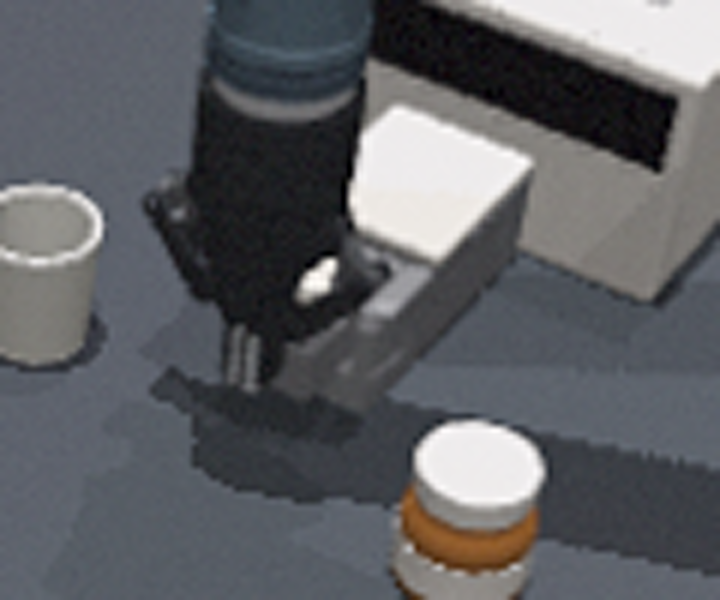

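```bash
python3 -m handwheel '[[[-0.01,-0.003,0,0,0,0,0],[-0.02,-0.003,0,0,0,0,0],[-0.03,-0.003,0,0,0,0,0],[-0.036,-0.003,0,0,0,0,0],[-0.036,-0.003,0,0,0,0,0]]]';python3 -m handwheel '[[[-0.004,0,0,0,0,0,0],[-0.008,0,0,0,0,0,0],[-0.008,0,0,0,0,0,0]]]';python3 plan.py 0.5461 -0.1378 0.044 85
```

```text
t: 16.6
eef_pos: [0.5462, -0.1336, 0.0452]
tool_rot: [-3.141, 0.001, 1.483]
force: [0.1, 0.3, -0.9]
finger_gap: -0.0002
t: 16.9
eef_pos: [0.5458, -0.1366, 0.0452]
tool_rot: [-3.141, 0.0, 1.484]
force: [-0.1, 0.7, 0.4]
finger_gap: -0.0002
shift [-0.0023  0.0007  0.0024] turn [-0.0005  0.0003  0.0005] t 16.9 pos [ 0.5458 -0.1366  0.0452] gap -0.0002 F [-0.1  0.7  0.4]
```

```bash
python3 -m handwheel '[[[-0.004,0,0,0,0,0,0],[-0.006,0,0,0,0,0,0],[-0.006,0,0,0,0,0,0]]]';python3 -m handwheel '[[[-0.002,0,0,0,0,0,0],[-0.004,0,0,0,0,0,0],[-0.004,0,0,0,0,0,0]]]'
python3 - <<'E'
from rig import camera,bot
import cv2,pickle
c=camera("side");im=cv2.resize(c["image"][80:180,320:440],None,fx=6,fy=6,interpolation=cv2.INTER_CUBIC)
cv2.imwrite(f"pics/p_side.png",im)
E
```

```text
t: 17.2
eef_pos: [0.5456, -0.1396, 0.0452]
tool_rot: [-3.141, 0.0, 1.484]
force: [0.8, 0.1, -0.7]
finger_gap: 0.0
t: 17.5
eef_pos: [0.5455, -0.14, 0.0452]
tool_rot: [-3.141, -0.001, 1.485]
force: [0.1, 2.3, -0.6]
finger_gap: 0.0002
```

View pics/p_side.png

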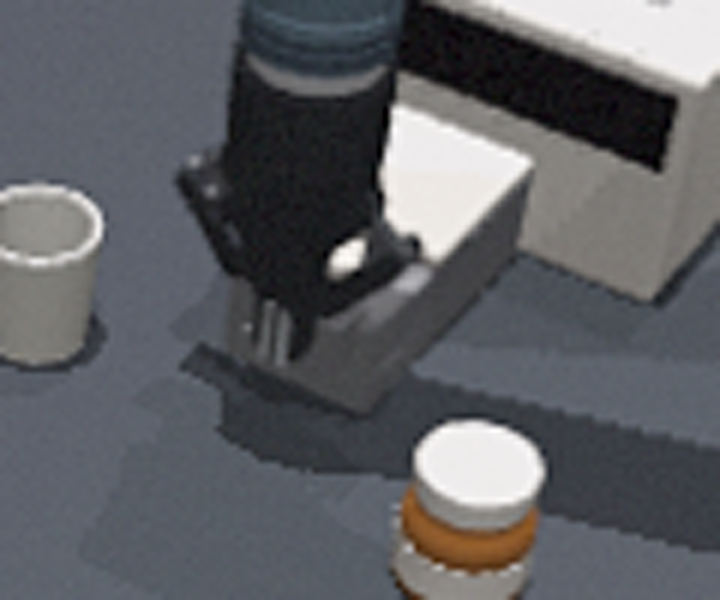

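```bash
python3 -m handwheel '[[[-0.002,0,0,0,0,0,0],[-0.004,0,0,0,0,0,0],[-0.004,0,0,0,0,0,0]]]';python3 -m handwheel '[[[-0.004,0,0,0,0,0,0],[-0.008,0,0,0,0,0,0],[-0.008,0,0,0,0,0,0]]]'
```

```text
t: 17.85
eef_pos: [0.5455, -0.1401, 0.0453]
tool_rot: [-3.141, -0.004, 1.486]
force: [-0.8, 6.5, 0.5]
finger_gap: -0.0001
t: 18.15
eef_pos: [0.5455, -0.1401, 0.0453]
tool_rot: [-3.142, -0.008, 1.488]
force: [-0.6, 11.4, 0.2]
finger_gap: -0.0
```

It has hit a firm stop: no motion while the force rises to 11 N. I'll back off and check.

```bash
python3 -m handwheel '[[[0.03,0,0,0,0,0,0],[0.08,0,0,0,0,0,0],[0.14,0,-0.1,0,0,0,0],[0.2,0,-0.2,0,0,0,0],[0.3,0,-0.3,0,0,0,0],[0.4,0,-0.3,0,0,0,0],[0.4,0,-0.3,0,0,0,0],[0.4,0,-0.3,0,0,0,0]]]'
python3 - <<'E'
from rig import camera,bot
import cv2,pickle
print(bot.state()["eef_pos"])
for n in("side","top"):
    c=camera(n);im=c["image"];pickle.dump(c,open(f"q_{n}.pkl","wb"))
    cv2.imwrite(f"pics/q_{n}_full.png",im)
    if n=="side": im=cv2.resize(im[90:160,345:425],None,fx=8,fy=8,interpolation=cv2.INTER_CUBIC)
    if n=="top": im=cv2.resize(im[185:255,425:525],None,fx=8,fy=8,interpolation=cv2.INTER_CUBIC)
    cv2.imwrite(f"pics/q_{n}.png",im)
E
```

```text
t: 18.95
eef_pos: [0.5642, 0.0579, 0.1989]
tool_rot: [3.135, -0.002, 1.492]
force: [-0.1, 0.7, -0.1]
finger_gap: 0.0001
[0.56418776 0.05792781 0.19889347]
```

View pics/q_side.png

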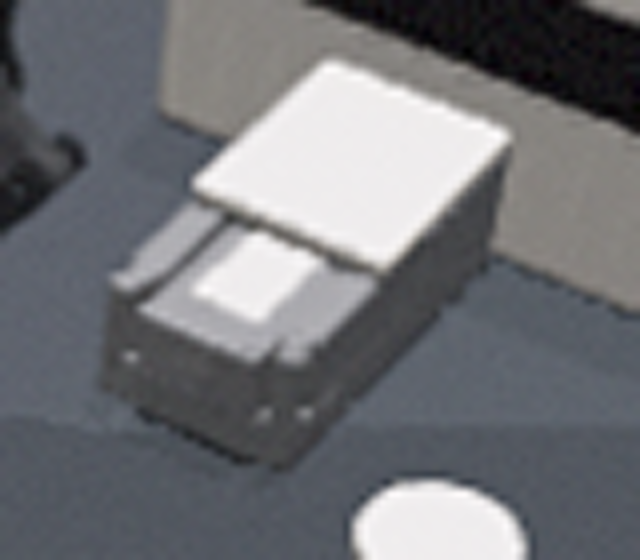

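View pics/q_top.png

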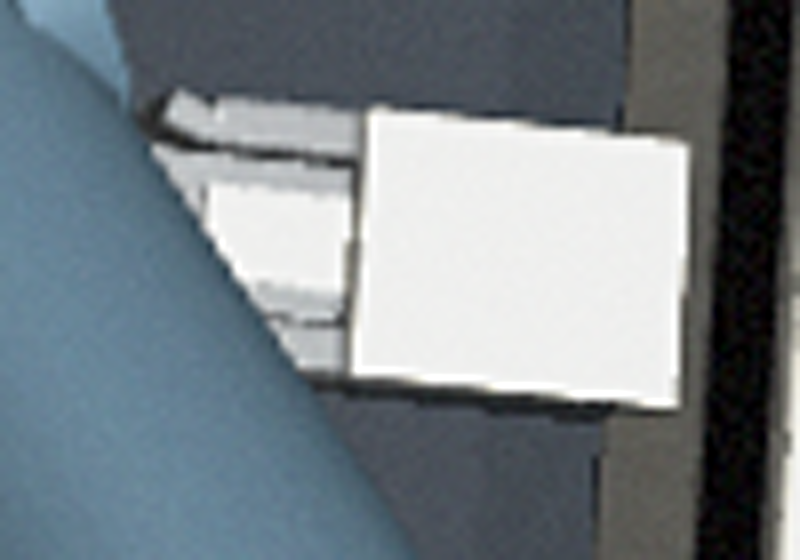

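View pics/q_top_full.png

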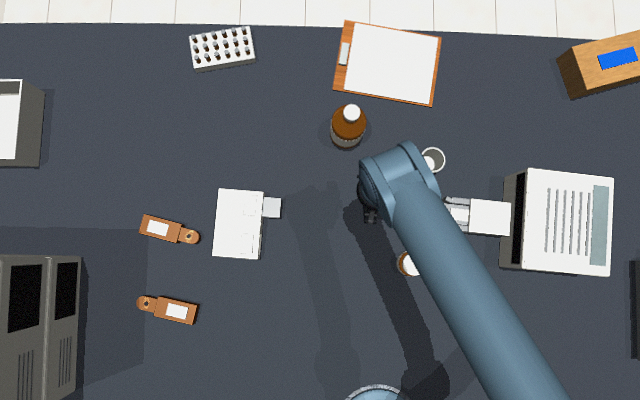

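Run:
```python
import pickle,numpy as np
from h import *
S=pickle.load(open("q_side.pkl","rb"))
u=np.array([-.0872,-.9962]);v=np.array([.9962,-.0872])
z=lambda p:(np.array(p,float)+.5)/8-.5+[345,90]
h=onplane(S,z([(192,186),(380,273)]),.062).mean(0)[:2]
m=h-.06*u
for n,p,zz in(("tail",[(140,310),(262,360)],.050),("label",[(192,290),(262,322)],.050)):
    P=onplane(S,z(p),zz)
    for q in P: print(n,np.round([(q[:2]-m)@u,(q[:2]-m)@v],4))
```

```text
tail [-0.0007  0.0251]
tail [ 0.0016 -0.0262]
label [0.0211 0.0158]
label [ 0.0206 -0.0149]
```

Run:
```python
import pickle,numpy as np
from h import *
S=pickle.load(open("q_top.pkl","rb"))
u=np.array([-.0872,-.9962]);v=np.array([.9962,-.0872])
z=lambda p:(np.array(p,float)+.5)/8-.5+[425,185]
h=onplane(S,z([(368,108),(350,377)]),.062).mean(0)[:2]
m=h-.06*u;print(m)
for n,p,zz in(("label",[(210,185),(205,225)],.050),("tail?",[(152,146)],.05),("wall mouth",[(160,120)],.052)):
    P=onplane(S,z(p),zz)
    for q in P: print(n,np.round([(q[:2]-m)@u,(q[:2]-m)@v],4))
G=pickle.load(open("g_wrist.pkl","rb"))
import cv2;cv2.imwrite("pics/g_w2.png",cv2.resize(G["image"][0:200,270:380],None,fx=4,fy=3,interpolation=cv2.INTER_CUBIC))
W=pickle.load(open("n_wrist.pkl","rb"))
```

```text
[ 0.54374072 -0.15764006]
label [0.0152 0.0141]
label [0.0147 0.0014]
tail? [-0.0041  0.0244]
wall mouth [-0.0028  0.0326]
```

```bash
python3 plan.py 0.55 -0.115 0.26 85
```

```text
shift [-0.3341  0.0029 -0.1273] turn [0.0022 0.003  0.0021] t 19.05 pos [0.5629 0.0514 0.1959] gap -0.0003 F [ 0.2 -0.8 -0.3]
```

The top view puts the tail about 4–5 mm out of the mouth. The side view says about 0, which the stop makes impossible. A wrist view from above should settle it.

```bash
python3 -m handwheel '[[[-0.05,0,-0.1,0,0,0,0],[-0.15,0,-0.127,0,0,0,0],[-0.25,0,-0.127,0,0,0,0],[-0.35,0,-0.127,0,0,0,0],[-0.44,0,-0.127,0,0,0,0],[-0.44,0,-0.127,0,0,0,0],[-0.44,0,-0.127,0,0,0,0],[-0.44,0,-0.127,0,0,0,0]]]'
python3 - <<'E'
from rig import camera,bot
import cv2,pickle
c=camera("wrist");pickle.dump(c,open("r_wrist.pkl","wb"));cv2.imwrite("pics/r_wrist.png",cv2.resize(c["image"][60:260,220:420],None,fx=3,fy=3,interpolation=cv2.INTER_CUBIC))
E
```

```text
t: 19.85
eef_pos: [0.5427, -0.1675, 0.2582]
tool_rot: [-3.14, -0.0, 1.483]
force: [-0.6, -0.3, 0.2]
finger_gap: -0.0001
```

View pics/r_wrist.png

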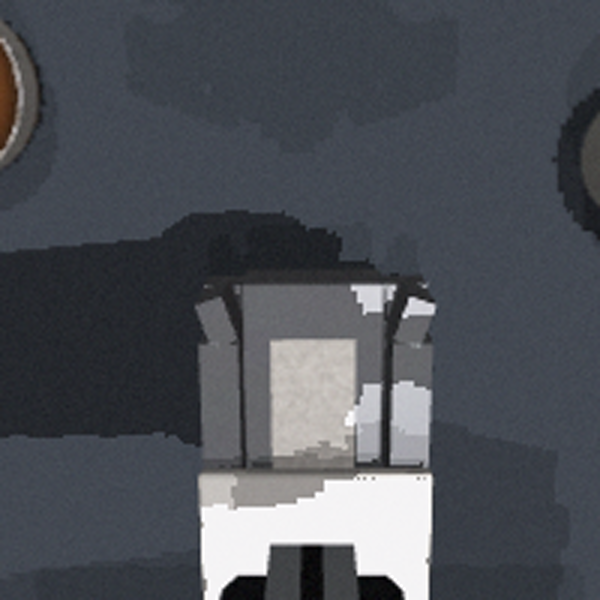

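Run:
```python
import pickle,numpy as np
from h import *
S=pickle.load(open("r_wrist.pkl","rb"))
u=np.array([-.0872,-.9962]);v=np.array([.9962,-.0872])
z=lambda p:(np.array(p,float)+.5)/3-.5+[220,60]
h=onplane(S,z([(200,472),(432,472)]),.062);print("hoodw",np.linalg.norm(h[0]-h[1]))
m=h.mean(0)[:2]-.06*u;print(m)
for n,p,zz in(("tail",[(243,285),(388,285)],.050),("label",[(270,339),(355,339)],.05),("wall mouth",[(208,298),(425,298)],.052),("gapL,R inner walls",[(241,400),(392,400)],.052),("body",[(247,400),(384,400)],.05)):
    for q in onplane(S,z(p),zz): print(n,np.round([(q[:2]-m)@u,(q[:2]-m)@v],4))
T=pickle.load(open("q_top.pkl","rb"))
print("blank end",onplane(T,[(281.3,198.2),(280.2,217.5)],.038))
```

```text
hoodw 0.08210915914415305
[ 0.54458182 -0.15576611]
tail [-0.0046 -0.0253]
tail [-0.0046  0.0249]
label [ 0.0146 -0.0162]
label [0.0146 0.0137]
wall mouth [-0.0004 -0.0373]
wall mouth [-0.0004  0.0376]
gapL,R inner walls [ 0.0364 -0.0267]
gapL,R inner walls [0.0364 0.0271]
body [ 0.037  -0.0247]
body [0.037  0.0244]
blank end [[0.57301955 0.25059167 0.038     ]
 [0.52471248 0.25209122 0.038     ]]
```

Run:
```python
from rig import order,bot
print(order.close_job(),bot.state()["t"])
```

```text
the job is handed in; nothing more can be done
the job is handed in; nothing more can be done
```

The flow-cell cartridge is in the detector's bay, right way up and nose first. I pressed its tail until it stopped moving, then handed the job in at about 20 s.

- **Sequence:** I drew the cartridge out of the stand by its nose and laid it flat on the bench. After letting go, I picked it up again by its wide body about 17 mm from the tail. I slid it into the bay as far as the fingers allowed, then pressed the tail with the shut fingers. While pressing, the position stayed still as the force rose to 11 N.
- **Final checks:** The wrist view shows the tail 4.6 mm out of the mouth, which puts the origin at about 70 mm. The body is within 1 mm of the bay's middle and in line. The blank's end measured within 2 mm of its first position. The arm was clear of everything, with no contact force.
- **Checks that disagreed:**
  - The top view gave the tail 4–5 mm out, which agrees with the wrist view.
  - The side view gave about 0 mm, about 6 mm off the nominal fully-home position. I discounted it because the stop makes that reading impossible.
- **Not measured:** I did not re-measure the jar, beaker and bottle at the end. In the last overview picture, in which the arm partly covered the jar and beaker, they appeared where they started.

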